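# Put the mixed-up etchant bottles back in their own drip saucers

### The arm

A 6-joint arm with a two-finger parallel gripper is mounted at the origin on the work surface. World frame = base frame: x ahead of the robot, y to its left, z up, the work surface at z = 0. Lengths are in m, angles in rad, forces in N, time in s.
With the tool pointing down it reaches from about 0.375 to 0.9 m from the base axis. Payload 3.1 kg.
Tool frame: the origin (TCP) lies between the finger pads; the fingertips stand 11 mm ahead of it and the grasp point (between the pads) lies 8 mm behind it; z points along the fingers, y is the direction in which the jaws open and shut (so a half turn about z gives the same grasp; the last joint's range is limited). The gripper opens to 85 mm and grips with 20 to 120 N. Pads are 22 mm wide; open, the fingers measure 114 mm over their backs; the gripper's body (76 mm by 85 mm) begins 54 mm behind the grasp point. The pads swing forward as they close: fully open they stand 13 mm farther back than shut.
Start: joints at [1.161, 0.527, 1.433, -0, 1.181, -0.178], TCP at [0.144, 0.608, 0.242] pointing down, gripper open.
Joint ranges: [-3.08, 3.08], [-0.75, 2.2], [0.22, 2.44], [-1.43, 4.57], [0, 2.65], [-2.85, 2.85]. Speed limits (rad/s): [2.79, 2.79, 3.14, 3.14, 3.14, 3.14].

### API

Orientations are given as a unit quaternion [x, y, z, w].
In Python, from station import manip gives the robot as it stands.
- The arm moves only by the tool move_arm, never from a script. Its argument "deltas" is a list of rows, each a list of 5 numbers: the shift along the tool's x, y, z in units of 40 cm (1.0 is 40 cm), then the turn about the tool's z in units of 0.5 rad (1.0 is 0.5 rad), then the opening in per cent of the stroke, from 0 (shut) to 100 (fully open). In form: [[x, y, z, twist, grip], ...]. A call has exactly 8 rows; each row is the pose to reach, as a shift and turn from the pose commanded when the call began, along the tool's axes at that moment; what a row does not reach only later rows make up. A row lasts 1/12 s, in which the tool goes at most 41.7 mm and 7.16 degrees, less where a joint would pass 70% of its speed; a pose out of reach is approached as far as the arm can. A call with a number of a shift or a turn outside -1 to 1 is refused whole. A call with a gripper value outside its range is refused whole. The fingers move at their own pace and stop on an object; "force" is the grip in N (left out, the last holds). Time passes only in rows, so rows that repeat a pose let the fingers close, or fill a call up. It gives the time, the measured TCP pose, the force and the opening at its end, in the units of the state.
- manip.sense(): the state, without advancing time (a new reading comes with each control period).
- manip.snapshot(name): name is "side" or "top"; returns (picture, depth): 480x640x3 uint8, red, green, blue; 480x640 float32, m along the optical axis (not along the pixel's ray), 0 where there is no reading.
- manip.get_calibration(name): a dict with "vfov" (degrees; the focal length in pixels is half the picture's height over the tangent of half this angle, whatever the lens; pixels are square), "cx", "cy" (the principal point, pixels), "pose" (4x4, takes a point from camera to world coordinates). Camera axes: x right, y down, z forward; pixel columns grow to the right and rows downward; lengths in m; the calibration is good to about 2 mm. A picture is of the moment at which its call begins. get_calibration takes no time and is no camera call.
- manip.sign_off(): hands the job in, once; it reports no verdict.
The state is a dict: "t": time; "q": joint angles; "qd": joint speeds; "tau": joint torques, N m; "tcp_pos": TCP position; "tool_rot": TCP orientation; "force": force on the tool from outside, world axes, zero at the start; "ft_torque": the same for the moment, N m; "finger_gap": opening from 0.0 (shut) to 1.0 (fully open).
Only numpy, scipy, OpenCV 4.12 (cv2) and the standard library are available. Lean on these libraries where they do the work, as an engineer would, in place of code of your own. Each camera call takes 0.05 s, during which the arm holds its last target.

### The job

The three etchant dropper bottles have been put back in each other's drip saucers: move each one to the saucer of its bulb's colour, so that it stands flat and upright inside the rim. Etchant must not get on the bench, so never stand a bottle on the bare bench; use the empty white saucer for parking, and leave it empty at the end. Keep the bottles upright, set them down rather than dropping them, and do not disturb the beaker, the wash bottle or the specimen.

Things in the scene. Friction and masses are not known exactly. Their poses are not given: they have to be found in the camera images.
- bottle_red: Amber glass dropper bottle, red collar and red rubber bulb on top, blank white label; loose, upright, 60 to 120 g. Round: glass body 36 mm diameter, straight from 0 to 52 mm height (grip here), shoulder, 25 mm collar at 58 to 69 mm, 17 mm bulb; 90 mm tall in all. Origin: centre of its underside, z up. Starts in a saucer of another colour.
- bottle_yellow: Amber glass dropper bottle, yellow collar and yellow rubber bulb on top, blank white label; loose, upright, 60 to 120 g. Round: glass body 36 mm diameter, straight from 0 to 52 mm height (grip here), shoulder, 25 mm collar at 58 to 69 mm, 17 mm bulb; 90 mm tall in all. Origin: centre of its underside, z up. Starts in a saucer of another colour.
- bottle_blue: Amber glass dropper bottle, blue collar and blue rubber bulb on top, blank white label; loose, upright, 60 to 120 g. Round: glass body 36 mm diameter, straight from 0 to 52 mm height (grip here), shoulder, 25 mm collar at 58 to 69 mm, 17 mm bulb; 90 mm tall in all. Origin: centre of its underside, z up. Starts in a saucer of another colour.
- saucer_red: Round red plastic drip saucer fixed to the bench: 78 mm outer diameter, flat floor 6 mm above the bench and 64 mm across, rim 14 mm above the bench, 3 mm thick. Origin at the centre of its underside, on the bench, z up. Home of the bottle with the red bulb; at the start another bottle stands in it.
- saucer_yellow: Round yellow plastic drip saucer fixed to the bench: 78 mm outer diameter, flat floor 6 mm above the bench and 64 mm across, rim 14 mm above the bench, 3 mm thick. Origin at the centre of its underside, on the bench, z up. Home of the bottle with the yellow bulb; at the start another bottle stands in it.
- saucer_blue: Round blue plastic drip saucer fixed to the bench: 78 mm outer diameter, flat floor 6 mm above the bench and 64 mm across, rim 14 mm above the bench, 3 mm thick. Origin at the centre of its underside, on the bench, z up. Home of the bottle with the blue bulb; at the start another bottle stands in it.
- saucer_white: Round white plastic drip saucer fixed to the bench: 78 mm outer diameter, flat floor 6 mm above the bench and 64 mm across, rim 14 mm above the bench, 3 mm thick. Origin at the centre of its underside, on the bench, z up. The spare: empty at the start, belongs to no bottle.
- beaker: Bystander: clear glass beaker, 52 mm diameter, 70 mm tall, with tweezers and a glass rod standing in it up to 108 mm; loose. Origin at the centre of its underside. Not to be moved.
- wash_bottle: Bystander: pale translucent plastic wash bottle, 60 mm diameter, shoulder at 98 mm, white cap to 133 mm, with a thin bent spout that rises to 190 mm and reaches 65 mm out along its +x; loose. Origin at the centre of its underside. Not to be moved.
- specimen: Bystander: metal specimen in a black resin mount, a disc 30 mm in diameter and 20 mm tall with a bright metal face on top, lying on the bench; loose. Origin at the centre of its underside. Not to be moved.
Mind the look-alikes: they are no part of the job. What is meant by the saucer_red is not brown or turquoise, and is the larger of those in its own colour.

How it is judged:
By the outcome, as a careful person would: the job done as asked, in the order asked, and still so for the second after the job is handed in, with the robot touching nothing.
It also fails if it takes over 96 s, if anything falls off the work surface, if the arm or the gripper's body presses on something with over 40 N, if the wrist force passes 120 N, or if a joint passes its speed limit or range.

## Working session

There is one attempt and no reset: what is moved stays moved. The work goes in short steps, Python scripts to look and compute and a tool call to move; the robot and the scene stay as the last step left them, time stands still between calls to the robot, and variables do not carry over. Pictures are saved under pics/ and viewed, and the job is handed in when it is done.

Besides the shell and the picture viewer there is one more tool, called after "Emit:" by a JSON object that holds its "method" and its "body". move_arm: Moves the arm, as the interface text tells. Its arguments: {"type":"object","properties":{"deltas":{"type":"array","items":{"type":"array","items":{"type":"number"}}},"force":{"type":"number"}},"required":["deltas"]}

```bash
ls; mkdir -p pics; python3 - <<'E'
from station import manip
import cv2,numpy as np
s=manip.sense(); print({k:np.round(v,3).tolist() for k,v in s.items()})
for n in("top","side"):
    p,d=manip.snapshot(n); cv2.imwrite(f"pics/{n}0.png",p[:,:,::-1]); np.savez(f"{n}0.npz",p=p,d=d)
    c=manip.get_calibration(n); print(n,c["vfov"],c["cx"],c["cy"],np.round(c["pose"],4).tolist(), {k for k in c})
    print((d==0).mean())
E
```

```text
pics
{'t': 0.0, 'q': [1.161, 0.528, 1.434, -0.0, 1.181, -0.178], 'qd': [0.0, 0.0, -0.002, 0.003, -0.0, 0.0], 'tau': [-0.002, -44.236, -17.803, -0.0, 0.008, 0.0], 'tcp_pos': [0.143, 0.608, 0.241], 'tool_rot': [0.116, 0.993, -0.001, -0.0], 'force': [0.575, 0.087, 0.781], 'ft_torque': [0.006, 0.023, 0.031], 'finger_gap': 1.001}
top 47.668175616171126 319.82206202435367 235.7342308402258 [[-0.0004, -0.997, 0.077, 0.4416], [-1.0, -0.0002, -0.0085, 0.0169], [0.0085, -0.077, -0.997, 1.0306], [0.0, 0.0, 0.0, 1.0]] {'vfov', 'pose', 'cy', 'cx'}
0.003958333333333334
side 42.72320541685919 317.5364140352795 243.35603960628015 [[0.9451, -0.2035, 0.2557, 0.2419], [-0.3261, -0.5374, 0.7777, -0.8235], [-0.0208, -0.8184, -0.5742, 0.6694], [0.0, 0.0, 0.0, 1.0]] {'vfov', 'pose', 'cy', 'cx'}
0.003828125
```

View pics/top0.png

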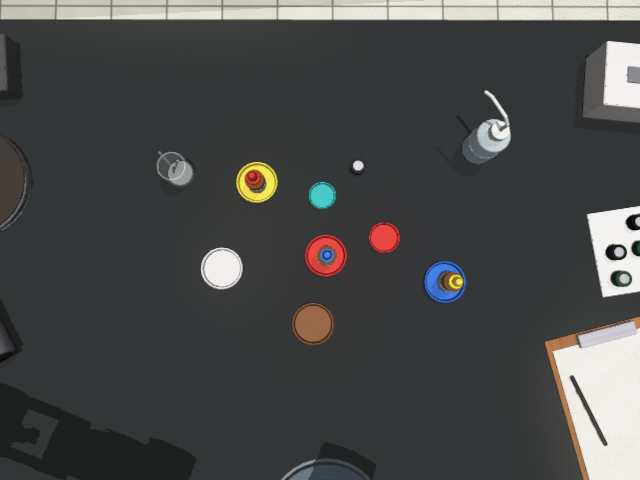

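View pics/side0.png

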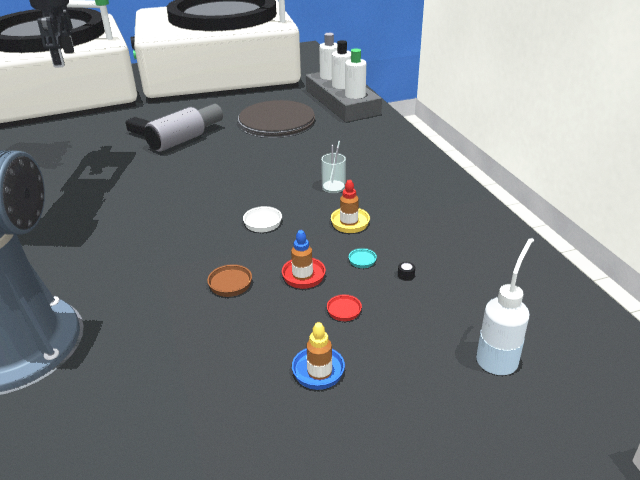

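The top view shows four candidates for saucer_red:
- red (326,255), about 42 px wide and holding the blue-bulb bottle
- small red (384,237), about 31 px wide
- brown (313,324)
- turquoise (322,195)

By the description it is the larger red one at (326,255). The other items are:
- yellow saucer (257,182), holding the red bottle
- blue saucer (445,282), holding the yellow bottle
- white saucer (222,268)
- beaker (175,167)
- specimen (358,166)
- wash bottle (487,140)

Next I'll measure these positions and check the choice in a crop.

```bash
cat > h.py <<'E'
import numpy as np,cv2
from station import manip
def cal(n):
    c=manip.get_calibration(n); f=240/np.tan(np.radians(c["vfov"]/2)); return f,c["cx"],c["cy"],np.array(c["pose"])
def ray(n,uv,z):
    f,cx,cy,P=cal(n); d=P[:3,:3]@np.array([(uv[0]-cx)/f,(uv[1]-cy)/f,1]); o=P[:3,3]; return o+d*(z-o[2])/d[2]
def world(n,d):
    f,cx,cy,P=cal(n); v,u=np.mgrid[:480,:640]; X=np.stack([(u-cx)/f*d,(v-cy)/f*d,d],-1); return X@P[:3,:3].T+P[:3,3]
def masks(p):
    h=cv2.cvtColor(p,cv2.COLOR_RGB2HSV); H,S,V=h[...,0],h[...,1],h[...,2]
    return {"red":((H<5)|(H>174))&(S>150)&(V>90),"yellow":(H>22)&(H<35)&(S>140)&(V>100),"blue":(H>102)&(H<125)&(S>140)&(V>70),"white":(S<40)&(V>150)}
E
cat > loc.py <<'E'
from h import *
import sys
def run(tag,new=True):
  for n in("top","side"):
    if new:
        p,d=manip.snapshot(n); np.savez(f"{n}{tag}.npz",p=p,d=d); cv2.imwrite(f"pics/{n}{tag}.png",p[:,:,::-1])
    z=np.load(f"{n}{tag}.npz");p,d=z["p"],z["d"]
    W=world(n,d)
    for c,m in masks(p).items():
        roi=(W[...,0]>.25)&(W[...,0]<.75)&(abs(W[...,1])<.36)
        lo=m&roi&(W[...,2]<.03)
        k,l,st,ce=cv2.connectedComponentsWithStats(lo.astype(np.uint8))
        for i in range(1,k):
            if st[i,4]<150: continue
            cn=np.concatenate(cv2.findContours((l==i).astype(np.uint8),0,2)[0])
            hull=cv2.convexHull(cn)
            pts=np.array([ray(n,q[0],.014)[:2] for q in cn if True])
            # rim circle on plane z=.014
            (x,y),r=cv2.minEnclosingCircle(pts.astype(np.float32))
            print(n,"saucer",c,"px",ce[i].round(),"xy",round(x,4),round(y,4),"D",round(2*r,4))
        hi=m&roi&(W[...,2]>.058)&(W[...,2]<.25)
        if c!="white" and hi.sum()>20:
            q=W[hi]; v,u=np.where(hi)
            cl=q[(q[:,2]>.07)]
            print(n,"bottle",c,hi.sum(),"px",u.mean().round(),v.mean().round(),"zmax",q[:,2].max().round(4),"rayc@.08",ray(n,(u[q[:,2]>.072].mean(),v[q[:,2]>.072].mean()),.083)[:2].round(4),"ptsmean",cl.mean(0).round(4))
if __name__=="__main__": run(sys.argv[1],sys.argv[1]!="0")
E
python3 loc.py 0
python3 - <<'E'
import cv2
p=cv2.imread("pics/top0.png")[150:350,190:480]
cv2.imwrite("pics/crop.png",cv2.resize(p,None,fx=2.7,fy=2.7,interpolation=cv2.INTER_CUBIC))
E
```

```text
top saucer red px [384. 237.] xy 0.5175 -0.112 D 0.058
top saucer red px [325. 255.] xy 0.4834 -0.0023 D 0.0783
top bottle red 147 px 253.0 177.0 zmax 0.0977 rayc@.08 [0.6185 0.1271] ptsmean [0.6181 0.1269 0.0835]
top saucer yellow px [257. 182.] xy 0.6224 0.128 D 0.0788
top bottle yellow 166 px 447.0 277.0 zmax 0.0986 rayc@.08 [ 0.4355 -0.2269] ptsmean [ 0.4354 -0.2268  0.0837]
top saucer blue px [442. 282.] xy 0.4347 -0.225 D 0.0789
top bottle blue 136 px 326.0 255.0 zmax 0.0981 rayc@.08 [ 0.4814 -0.0026] ptsmean [ 0.4812 -0.0026  0.0842]
top saucer white px [221. 268.] xy 0.4599 0.1922 D 0.078
side saucer red px [304. 275.] xy 0.4826 -0.0098 D 0.0882
side saucer red px [344. 307.] xy 0.5142 -0.1206 D 0.0638
side bottle red 175 px 349.0 190.0 zmax 0.0963 rayc@.08 [0.6187 0.122 ] ptsmean [0.6193 0.1232 0.0814]
side bottle yellow 205 px 319.0 337.0 zmax 0.0946 rayc@.08 [ 0.4337 -0.2355] ptsmean [ 0.4333 -0.2359  0.0812]
side saucer blue px [317. 371.] xy 0.433 -0.2297 D 0.084
side bottle blue 224 px 301.0 241.0 zmax 0.0978 rayc@.08 [ 0.4801 -0.0079] ptsmean [ 0.4803 -0.0077  0.0816]
side saucer white px [334. 184.] xy 0.6448 0.266 D 0.0702
side saucer white px [262. 218.] xy 0.4617 0.1846 D 0.0947
side saucer white px [302. 272.] xy 0.4803 -0.0027 D 0.0412
side saucer white px [319. 370.] xy 0.4343 -0.23 D 0.0398
```

View pics/crop.png

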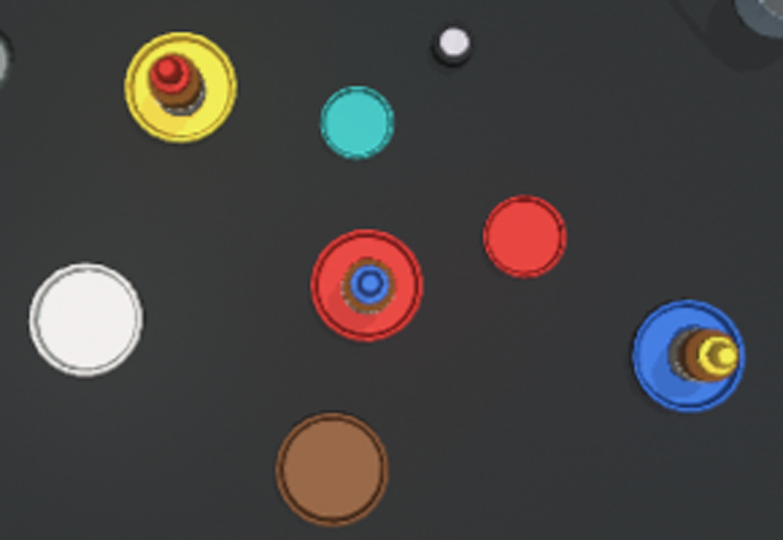

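The crop confirms it: the large red saucer with a double rim, at crop (367,285), is saucer_red, and it holds the blue-bulb bottle. The small red dish is at (525,237). The order will be blue to white, red to red, yellow to yellow, then blue to blue.

```bash
cat > go.py <<'E'
# usage: go.py x y z -> delta to target in tool axes, move units
import sys,numpy as np
from scipy.spatial.transform import Rotation as R
from station import manip
s=manip.sense(); t=np.array(list(map(float,sys.argv[1:4])))
d=t-np.array(s["tcp_pos"]); u=R.from_quat(s["tool_rot"]).as_matrix().T@d/.4
print("t",round(s["t"],2),"tcp",np.round(s["tcp_pos"],4),"units",u.round(4),"norm",np.linalg.norm(u).round(3),"F",np.round(s["force"],2),"gap",round(s["finger_gap"],3),"q6",round(s["q"][5],2), "rot",np.round(s["tool_rot"],4))
E
python3 go.py .4814 -.0026 .2
```

```text
t 0.1 tcp [0.1433 0.6077 0.2414] units [-1.1732 -1.2906  0.1057] norm 1.747 F [ 0.27 -0.66 -0.18] gap 0.999 q6 -0.18 rot [ 1.156e-01  9.933e-01 -1.000e-03 -3.000e-04]
```

Emit:
{"method": "move_arm", "body": {"deltas": [[-0.03, -0.033, 0, 0, 100], [-0.08, -0.088, 0, 0, 100], [-0.14, -0.154, 0, 0, 100], [-0.2, -0.22, 0, 0, 100], [-0.26, -0.286, 0, 0, 100], [-0.32, -0.352, 0, 0, 100], [-0.38, -0.418, 0, 0, 100], [-0.44, -0.484, 0, 0, 100]], "force": 30}}

```text
t: 0.77
tcp_pos: [0.2706, 0.3777, 0.2421]
tool_rot: [0.115, 0.993, -0.0, -0.0]
force: [0.4, 0.0, -0.5]
finger_gap: 1.0
```

Emit:
{"method": "move_arm", "body": {"deltas": [[-0.06, -0.066, 0, 0, 100], [-0.12, -0.132, 0, 0, 100], [-0.18, -0.198, 0, 0, 100], [-0.24, -0.264, 0, 0, 100], [-0.3, -0.33, 0, 0, 100], [-0.36, -0.396, 0, 0, 100], [-0.42, -0.462, 0, 0, 100], [-0.48, -0.528, 0, 0, 100]]}}

```text
t: 1.43
tcp_pos: [0.409, 0.1281, 0.2422]
tool_rot: [0.116, 0.993, 0.0, -0.0]
force: [1.1, -0.4, -0.7]
finger_gap: 1.003
```

```bash
python3 go.py .4814 -.0026 .2
```

```text
t 1.43 tcp [0.409  0.1281 0.2422] units [-0.2514 -0.2763  0.1054] norm 0.388 F [ 1.12 -0.4  -0.71] gap 1.003 q6 -1.3 rot [ 1.157e-01  9.933e-01  0.000e+00 -2.000e-04]
```

Emit:
{"method": "move_arm", "body": {"deltas": [[-0.06, -0.066, 0.02, 0, 100], [-0.12, -0.132, 0.04, 0, 100], [-0.17, -0.187, 0.06, 0, 100], [-0.21, -0.231, 0.08, 0, 100], [-0.24, -0.264, 0.1, 0, 100], [-0.252, -0.277, 0.106, 0, 100], [-0.252, -0.277, 0.106, 0, 100], [-0.252, -0.277, 0.106, 0, 100]]}}

```text
t: 2.1
tcp_pos: [0.4806, -0.0008, 0.1997]
tool_rot: [0.116, 0.993, 0.0, -0.001]
force: [-0.4, -0.1, -1.1]
finger_gap: 1.001
```

```bash
python3 go.py .4814 -.0026 .038; python3 loc.py 1 | grep -E "blue|bottle"
```

```text
t 2.1 tcp [ 0.4806 -0.0008  0.1997] units [-0.0036 -0.0042  0.4042] norm 0.404 F [-0.36 -0.08 -1.12] gap 1.001 q6 -1.57 rot [ 1.159e-01  9.933e-01  3.000e-04 -8.000e-04]
top bottle red 147 px 253.0 177.0 zmax 0.0979 rayc@.08 [0.6185 0.127 ] ptsmean [0.618  0.1268 0.0832]
top bottle yellow 167 px 443.0 275.0 zmax 0.0989 rayc@.08 [ 0.4353 -0.227 ] ptsmean [ 0.4353 -0.2268  0.0837]
top saucer blue px [442. 282.] xy 0.4347 -0.225 D 0.0789
side bottle red 176 px 349.0 190.0 zmax 0.0966 rayc@.08 [0.6192 0.1231] ptsmean [0.6193 0.1233 0.0813]
side bottle yellow 206 px 319.0 337.0 zmax 0.0944 rayc@.08 [ 0.4332 -0.2355] ptsmean [ 0.4333 -0.2358  0.0811]
side saucer blue px [317. 371.] xy 0.4329 -0.2298 D 0.0841
side bottle blue 216 px 301.0 241.0 zmax 0.0968 rayc@.08 [ 0.4802 -0.0083] ptsmean [ 0.4803 -0.0078  0.0817]
```

View pics/side1.png

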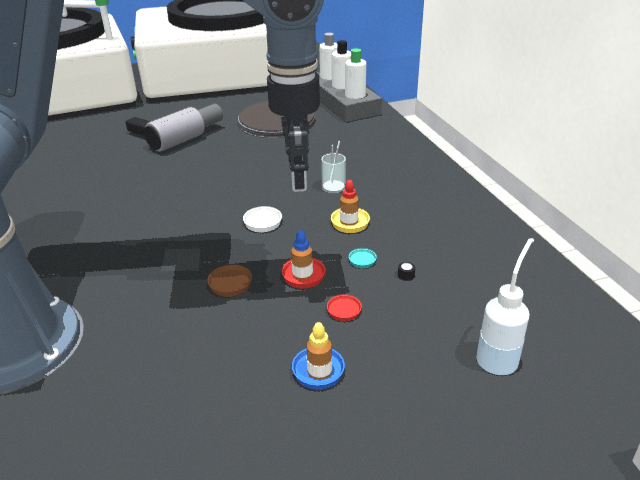

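The side view shows the gripper at (300,180), centred above the blue bottle at (301,250), with nothing else near. I'll descend.

Emit:
{"method": "move_arm", "body": {"deltas": [[-0.003, -0.003, 0.04, 0, 100], [-0.003, -0.004, 0.1, 0, 100], [-0.003, -0.004, 0.17, 0, 100], [-0.003, -0.004, 0.24, 0, 100], [-0.003, -0.004, 0.3, 0, 100], [-0.003, -0.004, 0.35, 0, 100], [-0.003, -0.004, 0.385, 0, 100], [-0.003, -0.004, 0.404, 0, 100]]}}

```text
t: 2.87
tcp_pos: [0.4811, -0.0017, 0.0373]
tool_rot: [0.115, 0.993, 0.0, -0.001]
force: [-0.6, 0.2, 0.1]
finger_gap: 1.002
```

Emit:
{"method": "move_arm", "body": {"deltas": [[0, 0, 0, 0, 80], [0, 0, 0, 0, 70], [0, 0, 0, 0, 60], [0, 0, 0, 0, 50], [0, 0, 0, 0, 45], [0, 0, 0, 0, 40], [0, 0, 0, 0, 35], [0, 0, 0, 0, 30]]}}

```text
t: 3.53
tcp_pos: [0.4827, -0.0032, 0.0394]
tool_rot: [0.116, 0.993, -0.0, 0.001]
force: [0.3, 0.3, 4.8]
finger_gap: 0.412
```

```bash
python3 go.py .4814 -.0026 .2; python3 loc.py 2 | grep -E "bottle"
```

```text
t 3.53 tcp [ 0.4827 -0.0032  0.0394] units [ 0.0027  0.0006 -0.4016] norm 0.402 F [0.25 0.32 4.81] gap 0.412 q6 -1.58 rot [ 0.1158  0.9933 -0.      0.001 ]
top bottle red 148 px 253.0 177.0 zmax 0.0985 rayc@.08 [0.6185 0.1275] ptsmean [0.6182 0.1268 0.0832]
top bottle yellow 163 px 450.0 279.0 zmax 0.0978 rayc@.08 [ 0.4356 -0.2271] ptsmean [ 0.4354 -0.2267  0.0837]
side bottle red 175 px 349.0 190.0 zmax 0.0962 rayc@.08 [0.619  0.1231] ptsmean [0.6192 0.1233 0.0813]
side bottle yellow 202 px 319.0 337.0 zmax 0.0953 rayc@.08 [ 0.4333 -0.2362] ptsmean [ 0.4337 -0.2357  0.0811]
```

View pics/side2.png

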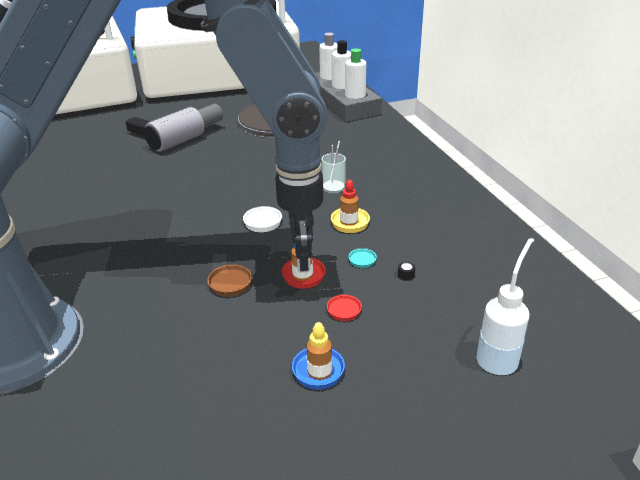

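The grip is on, with an opening of 35 mm. In the side view the fingers at (302,245) hold the blue bottle, still in the red saucer. I'll lift it.

Emit:
{"method": "move_arm", "body": {"deltas": [[0, 0, -0.01, 0, 30], [0, 0, -0.03, 0, 30], [0, 0, -0.07, 0, 30], [0, 0, -0.12, 0, 30], [0, 0, -0.18, 0, 30], [0, 0, -0.24, 0, 30], [0, 0, -0.28, 0, 30], [0, 0, -0.3, 0, 30]]}}

```text
t: 4.3
tcp_pos: [0.4831, -0.0033, 0.161]
tool_rot: [0.116, 0.993, -0.0, 0.002]
force: [0.8, -0.8, -1.3]
finger_gap: 0.413
```

```bash
python3 go.py .4599 .1922 .16
```

```text
t 4.3 tcp [ 0.4831 -0.0033  0.161 ] units [0.1686 0.4623 0.0019] norm 0.492 F [ 0.81 -0.81 -1.3 ] gap 0.413 q6 -1.58 rot [ 1.156e-01  9.933e-01 -3.000e-04  2.200e-03]
```

Emit:
{"method": "move_arm", "body": {"deltas": [[0.006, 0.018, 0, 0, 30], [0.023, 0.062, 0, 0, 30], [0.047, 0.13, 0, 0, 30], [0.077, 0.21, 0, 0, 30], [0.106, 0.29, 0, 0, 30], [0.132, 0.36, 0, 0, 30], [0.15, 0.41, 0, 0, 30], [0.161, 0.443, 0, 0, 30]]}}

```text
t: 4.97
tcp_pos: [0.4581, 0.1867, 0.1571]
tool_rot: [0.115, 0.993, -0.0, -0.002]
force: [-0.6, 0.1, -1.3]
finger_gap: 0.413
```

Emit:
{"method": "move_arm", "body": {"deltas": [[0.005, 0.013, 0, 0, 30], [0.007, 0.019, 0, 0, 30], [0.007, 0.019, 0, 0, 30], [0.007, 0.019, 0, 0, 30], [0.007, 0.019, 0, 0, 30], [0.007, 0.019, 0, 0, 30], [0.007, 0.019, 0, 0, 30], [0.007, 0.019, 0, 0, 30]]}}

```text
t: 5.63
tcp_pos: [0.4594, 0.1917, 0.1584]
tool_rot: [0.116, 0.993, 0.0, 0.0]
force: [0.2, 0.1, -0.6]
finger_gap: 0.41
```

```bash
python3 go.py .4599 .1922 .0405;python3 loc.py 3 | grep -E "bottle"
```

```text
t 5.63 tcp [0.4594 0.1917 0.1584] units [-0.001   0.0015  0.2947] norm 0.295 F [ 0.25  0.11 -0.65] gap 0.41 q6 -1.17 rot [0.1162 0.9932 0.     0.    ]
top bottle red 145 px 253.0 177.0 zmax 0.0975 rayc@.08 [0.6185 0.1271] ptsmean [0.6181 0.1267 0.0831]
top bottle yellow 168 px 447.0 277.0 zmax 0.0984 rayc@.08 [ 0.4355 -0.227 ] ptsmean [ 0.4354 -0.2268  0.084 ]
side bottle red 176 px 349.0 190.0 zmax 0.0979 rayc@.08 [0.6189 0.1228] ptsmean [0.6193 0.1233 0.0817]
side bottle yellow 204 px 319.0 337.0 zmax 0.095 rayc@.08 [ 0.4333 -0.2356] ptsmean [ 0.4336 -0.2358  0.081 ]
```

View pics/side3.png

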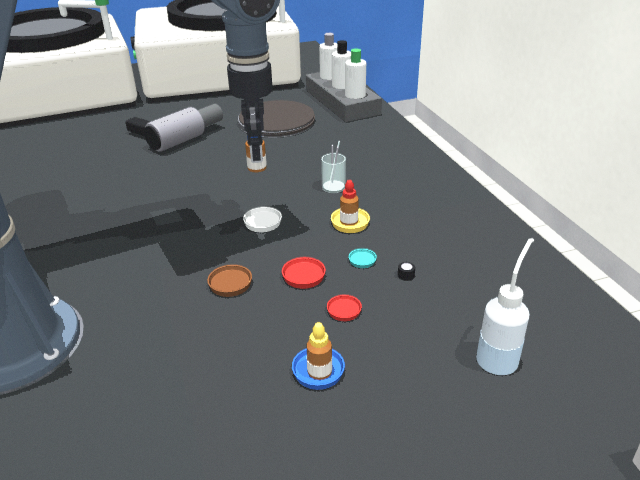

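View pics/top3.png

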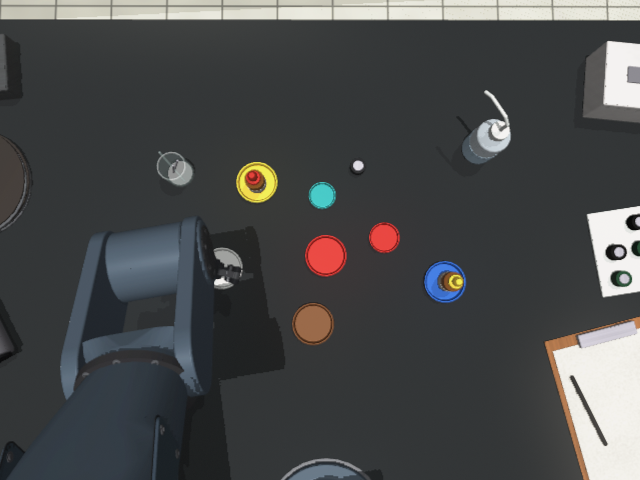

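The side view shows the blue bottle upright in the jaws at (256,158), above the white saucer at (262,219), and the red saucer at (304,272) is now empty. I'll lower it gently.

Emit:
{"method": "move_arm", "body": {"deltas": [[-0.001, 0.001, 0.03, 0, 30], [-0.001, 0.001, 0.08, 0, 30], [-0.001, 0.001, 0.13, 0, 30], [-0.001, 0.001, 0.18, 0, 30], [-0.001, 0.001, 0.22, 0, 30], [-0.001, 0.001, 0.25, 0, 30], [-0.001, 0.001, 0.275, 0, 30], [-0.001, 0.001, 0.288, 0, 30]]}}

```text
t: 6.4
tcp_pos: [0.4594, 0.1924, 0.042]
tool_rot: [0.116, 0.993, -0.0, -0.001]
force: [-0.0, 0.2, -0.5]
finger_gap: 0.409
```

Emit:
{"method": "move_arm", "body": {"deltas": [[0, 0, 0.002, 0, 30], [0, 0, 0.004, 0, 30], [0, 0, 0.006, 0, 30], [0, 0, 0.007, 0, 30], [0, 0, 0.008, 0, 30], [0, 0, 0.009, 0, 30], [0, 0, 0.009, 0, 30], [0, 0, 0.009, 0, 30]]}}

```text
t: 7.07
tcp_pos: [0.4598, 0.1926, 0.0397]
tool_rot: [0.116, 0.993, 0.0, 0.0]
force: [-0.1, -0.5, -0.3]
finger_gap: 0.414
```

```bash
python3 go.py .4599 .1922 .0394
```

```text
t 7.07 tcp [0.4598 0.1926 0.0397] units [-0.0005 -0.0008  0.0007] norm 0.001 F [-0.09 -0.5  -0.29] gap 0.414 q6 -1.17 rot [1.156e-01 9.933e-01 1.000e-04 2.000e-04]
```

Emit:
{"method": "move_arm", "body": {"deltas": [[0, 0, 0.001, 0, 30], [0, 0, 0.001, 0, 30], [0, 0, 0.002, 0, 30], [0, 0, 0.002, 0, 30], [0, 0, 0.003, 0, 30], [0, 0, 0.003, 0, 30], [0, 0, 0.003, 0, 30], [0, 0, 0.003, 0, 30]]}}

```text
t: 7.73
tcp_pos: [0.4598, 0.1926, 0.0394]
tool_rot: [0.116, 0.993, 0.0, 0.0]
force: [-1.8, -0.2, 9.6]
finger_gap: 0.413
```

Contact is made, so I'll release.

Emit:
{"method": "move_arm", "body": {"deltas": [[0, 0, -0.001, 0, 42], [0, 0, -0.001, 0, 46], [0, 0, -0.001, 0, 52], [0, 0, -0.001, 0, 60], [0, 0, -0.001, 0, 70], [0, 0, -0.001, 0, 80], [0, 0, -0.001, 0, 90], [0, 0, -0.001, 0, 100]]}}

```text
t: 8.4
tcp_pos: [0.4596, 0.1925, 0.0386]
tool_rot: [0.116, 0.993, -0.0, -0.0]
force: [-0.2, 0.8, 0.2]
finger_gap: 0.997
```

Emit:
{"method": "move_arm", "body": {"deltas": [[0, 0, -0.02, 0, 100], [0, 0, -0.06, 0, 100], [0, 0, -0.12, 0, 100], [0, 0, -0.19, 0, 100], [0, 0, -0.26, 0, 100], [0, 0, -0.33, 0, 100], [0, 0, -0.38, 0, 100], [0, 0, -0.4, 0, 100]]}}

```text
t: 9.07
tcp_pos: [0.4611, 0.1929, 0.2023]
tool_rot: [0.116, 0.993, 0.001, 0.003]
force: [-0.0, -0.0, 0.4]
finger_gap: 0.999
```

```bash
python3 go.py .6185 .127 .2;python3 loc.py 4 | grep -E "bottle"
```

```text
t 9.07 tcp [0.4611 0.1929 0.2023] units [-0.4208 -0.07    0.0079] norm 0.427 F [-0.04 -0.05  0.35] gap 0.999 q6 -1.17 rot [1.156e-01 9.933e-01 9.000e-04 3.000e-03]
top bottle red 148 px 253.0 177.0 zmax 0.099 rayc@.08 [0.6185 0.1271] ptsmean [0.618  0.1267 0.0833]
top bottle yellow 167 px 448.0 278.0 zmax 0.0987 rayc@.08 [ 0.4353 -0.2271] ptsmean [ 0.4352 -0.2269  0.0835]
side bottle red 176 px 349.0 190.0 zmax 0.0965 rayc@.08 [0.6186 0.1227] ptsmean [0.6193 0.1237 0.0814]
side bottle yellow 206 px 319.0 337.0 zmax 0.0952 rayc@.08 [ 0.4333 -0.236 ] ptsmean [ 0.4334 -0.2355  0.0813]
side bottle blue 167 px 259.0 190.0 zmax 0.0964 rayc@.08 [0.4577 0.1858] ptsmean [0.4577 0.1862 0.082 ]
```

View pics/side4.png

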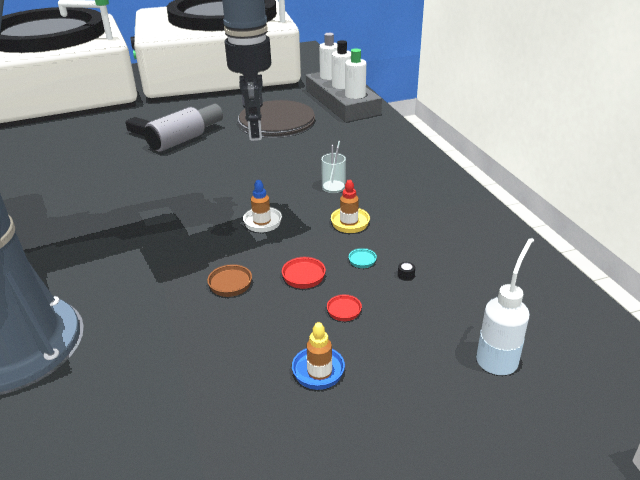

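The blue bottle now stands upright in the white saucer at (262,219). Next is the red bottle.

Emit:
{"method": "move_arm", "body": {"deltas": [[-0.02, -0.003, 0, 0, 100], [-0.08, -0.013, 0, 0, 100], [-0.16, -0.026, 0, 0, 100], [-0.24, -0.04, 0, 0, 100], [-0.32, -0.053, 0, 0, 100], [-0.38, -0.063, 0, 0, 100], [-0.41, -0.068, 0, 0, 100], [-0.422, -0.071, 0, 0, 100]]}}

```text
t: 9.83
tcp_pos: [0.6192, 0.1243, 0.196]
tool_rot: [0.117, 0.993, -0.0, -0.001]
force: [0.0, 0.3, 0.0]
finger_gap: 1.002
```

Emit:
{"method": "move_arm", "body": {"deltas": [[0, 0, 0.01, 0, 100], [0, 0, 0.04, 0, 100], [0, 0, 0.08, 0, 100], [0, 0, 0.12, 0, 100], [0, 0, 0.15, 0, 100], [0, 0, 0.17, 0, 100], [0, 0, 0.175, 0, 100], [0, 0, 0.175, 0, 100]]}}

```text
t: 10.5
tcp_pos: [0.6166, 0.1264, 0.1278]
tool_rot: [0.115, 0.993, -0.0, -0.001]
force: [-0.5, 0.6, 0.8]
finger_gap: 0.998
```

```bash
python3 go.py .6185 .127 .038
```

```text
t 10.5 tcp [0.6166 0.1264 0.1278] units [-0.0047  0.0027  0.2244] norm 0.224 F [-0.5   0.61  0.84] gap 0.998 q6 -1.31 rot [ 1.154e-01  9.933e-01 -1.000e-04 -1.000e-03]
```

Emit:
{"method": "move_arm", "body": {"deltas": [[-0.004, 0.002, 0.02, 0, 100], [-0.004, 0.002, 0.06, 0, 100], [-0.004, 0.002, 0.1, 0, 100], [-0.004, 0.002, 0.14, 0, 100], [-0.004, 0.002, 0.18, 0, 100], [-0.004, 0.002, 0.21, 0, 100], [-0.004, 0.002, 0.222, 0, 100], [-0.004, 0.002, 0.224, 0, 100]]}}

```text
t: 11.17
tcp_pos: [0.6188, 0.1265, 0.0382]
tool_rot: [0.116, 0.993, -0.0, -0.001]
force: [0.2, 0.3, 1.0]
finger_gap: 0.998
```

Emit:
{"method": "move_arm", "body": {"deltas": [[0, 0, 0, 0, 80], [0, 0, 0, 0, 70], [0, 0, 0, 0, 60], [0, 0, 0, 0, 50], [0, 0, 0, 0, 45], [0, 0, 0, 0, 40], [0, 0, 0, 0, 35], [0, 0, 0, 0, 30]]}}

```text
t: 11.83
tcp_pos: [0.6198, 0.1266, 0.04]
tool_rot: [0.116, 0.993, 0.0, 0.001]
force: [-1.0, 1.1, 5.9]
finger_gap: 0.408
```

Emit:
{"method": "move_arm", "body": {"deltas": [[0, 0, -0.01, 0, 30], [0, 0, -0.03, 0, 30], [0, 0, -0.07, 0, 30], [0, 0, -0.12, 0, 30], [0, 0, -0.18, 0, 30], [0, 0, -0.24, 0, 30], [0, 0, -0.28, 0, 30], [0, 0, -0.3, 0, 30]]}}

```text
t: 12.5
tcp_pos: [0.6203, 0.1265, 0.1619]
tool_rot: [0.116, 0.993, 0.0, 0.002]
force: [0.1, -0.2, -0.7]
finger_gap: 0.408
```

```bash
python3 go.py .4834 -.0023 .158
```

```text
t 12.5 tcp [0.6203 0.1265 0.1619] units [ 0.2592 -0.392   0.0085] norm 0.47 F [ 0.11 -0.17 -0.71] gap 0.408 q6 -1.31 rot [1.156e-01 9.933e-01 2.000e-04 2.000e-03]
```

Emit:
{"method": "move_arm", "body": {"deltas": [[0.01, -0.015, 0, 0, 30], [0.035, -0.053, 0, 0, 30], [0.075, -0.113, 0, 0, 30], [0.12, -0.18, 0, 0, 30], [0.165, -0.25, 0, 0, 30], [0.205, -0.31, 0, 0, 30], [0.233, -0.353, 0, 0, 30], [0.25, -0.378, 0, 0, 30]]}}

```text
t: 13.17
tcp_pos: [0.4833, 0.0013, 0.1579]
tool_rot: [0.116, 0.993, 0.0, -0.003]
force: [-1.2, -0.1, -1.3]
finger_gap: 0.407
```

Emit:
{"method": "move_arm", "body": {"deltas": [[0.006, -0.01, 0, 0, 30], [0.008, -0.014, 0, 0, 30], [0.008, -0.014, 0, 0, 30], [0.008, -0.014, 0, 0, 30], [0.008, -0.014, 0, 0, 30], [0.008, -0.014, 0, 0, 30], [0.008, -0.014, 0, 0, 30], [0.008, -0.014, 0, 0, 30]]}}

```text
t: 13.83
tcp_pos: [0.483, -0.0021, 0.1591]
tool_rot: [0.115, 0.993, -0.0, 0.0]
force: [0.9, 0.4, -0.8]
finger_gap: 0.412
```

```bash
python3 go.py .4834 -.0023 .041; python3 loc.py 5 >/dev/null
```

```text
t 13.83 tcp [ 0.483  -0.0021  0.1591] units [-0.0011 -0.0004  0.2952] norm 0.295 F [ 0.89  0.43 -0.84] gap 0.412 q6 -1.58 rot [ 1.153e-01  9.933e-01 -0.000e+00  1.000e-04]
```

View pics/side5.png

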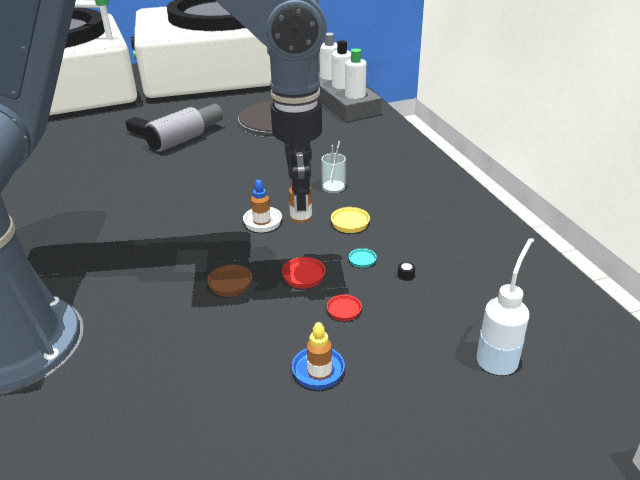

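The red bottle hangs upright at (300,205) above the large red saucer at (304,272). I'll lower it.

Emit:
{"method": "move_arm", "body": {"deltas": [[-0.001, 0, 0.03, 0, 30], [-0.001, 0, 0.08, 0, 30], [-0.001, 0, 0.13, 0, 30], [-0.001, 0, 0.18, 0, 30], [-0.001, 0, 0.22, 0, 30], [-0.001, 0, 0.25, 0, 30], [-0.001, 0, 0.275, 0, 30], [-0.001, 0, 0.288, 0, 30]]}}

```text
t: 14.6
tcp_pos: [0.4828, -0.0024, 0.0428]
tool_rot: [0.116, 0.993, 0.0, -0.001]
force: [-0.4, 0.4, -1.1]
finger_gap: 0.409
```

Emit:
{"method": "move_arm", "body": {"deltas": [[0, 0, 0.002, 0, 30], [0, 0, 0.004, 0, 30], [0, 0, 0.006, 0, 30], [0, 0, 0.007, 0, 30], [0, 0, 0.008, 0, 30], [0, 0, 0.009, 0, 30], [0, 0, 0.009, 0, 30], [0, 0, 0.009, 0, 30]]}}

```text
t: 15.27
tcp_pos: [0.4832, -0.0025, 0.0405]
tool_rot: [0.116, 0.993, -0.0, 0.0]
force: [-0.3, -0.6, -0.3]
finger_gap: 0.41
```

Emit:
{"method": "move_arm", "body": {"deltas": [[0, 0, 0.001, 0, 30], [0, 0, 0.001, 0, 30], [0, 0, 0.002, 0, 30], [0, 0, 0.002, 0, 30], [0, 0, 0.003, 0, 30], [0, 0, 0.003, 0, 30], [0, 0, 0.003, 0, 30], [0, 0, 0.003, 0, 30]]}}

```text
t: 15.93
tcp_pos: [0.4832, -0.0025, 0.0399]
tool_rot: [0.116, 0.993, -0.0, 0.0]
force: [-1.5, 0.1, 8.1]
finger_gap: 0.411
```

Emit:
{"method": "move_arm", "body": {"deltas": [[0, 0, -0.001, 0, 42], [0, 0, -0.001, 0, 46], [0, 0, -0.001, 0, 52], [0, 0, -0.001, 0, 60], [0, 0, -0.001, 0, 70], [0, 0, -0.001, 0, 80], [0, 0, -0.001, 0, 90], [0, 0, -0.001, 0, 100]]}}

```text
t: 16.6
tcp_pos: [0.4831, -0.0025, 0.0395]
tool_rot: [0.116, 0.993, -0.0, -0.0]
force: [0.1, 0.7, 0.1]
finger_gap: 0.997
```

Emit:
{"method": "move_arm", "body": {"deltas": [[0, 0, -0.02, 0, 100], [0, 0, -0.06, 0, 100], [0, 0, -0.12, 0, 100], [0, 0, -0.19, 0, 100], [0, 0, -0.26, 0, 100], [0, 0, -0.33, 0, 100], [0, 0, -0.38, 0, 100], [0, 0, -0.4, 0, 100]]}}

```text
t: 17.27
tcp_pos: [0.4845, -0.0027, 0.203]
tool_rot: [0.116, 0.993, -0.0, 0.003]
force: [-0.4, 0.1, 0.6]
finger_gap: 1.0
```

```bash
python3 go.py .4355 -.227 .2;python3 loc.py 6 | grep -E "bottle"
```

```text
t 17.27 tcp [ 0.4845 -0.0027  0.203 ] units [-0.0095 -0.5739  0.0075] norm 0.574 F [-0.39  0.14  0.6 ] gap 1.0 q6 -1.58 rot [ 1.155e-01  9.933e-01 -4.000e-04  3.100e-03]
top bottle yellow 158 px 455.0 281.0 zmax 0.0994 rayc@.08 [ 0.4354 -0.2273] ptsmean [ 0.4353 -0.227   0.0836]
top bottle blue 145 px 216.0 268.0 zmax 0.0987 rayc@.08 [0.4583 0.1895] ptsmean [0.4582 0.1891 0.0834]
side bottle red 218 px 302.0 242.0 zmax 0.0956 rayc@.08 [ 0.4819 -0.0097] ptsmean [ 0.4821 -0.0089  0.081 ]
side bottle yellow 203 px 319.0 337.0 zmax 0.0951 rayc@.08 [ 0.4334 -0.2358] ptsmean [ 0.4334 -0.2356  0.0812]
side bottle blue 171 px 259.0 190.0 zmax 0.0968 rayc@.08 [0.4571 0.1854] ptsmean [0.4576 0.1867 0.0813]
```

View pics/side6.png

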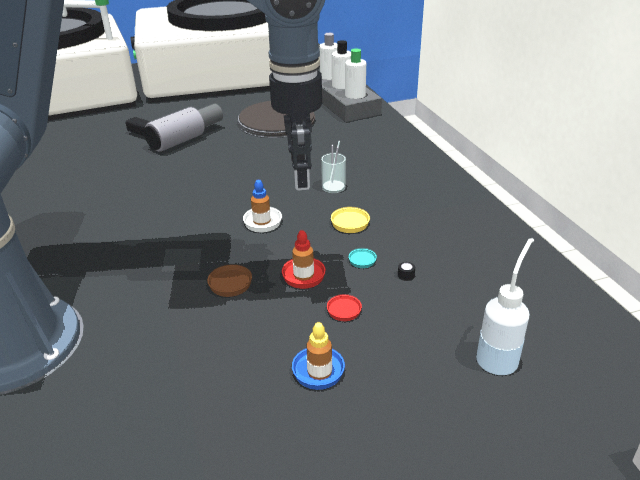

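The red bottle stands in the large red saucer at (304,265). Yellow is next.

Emit:
{"method": "move_arm", "body": {"deltas": [[-0.001, -0.03, 0, 0, 100], [-0.002, -0.1, 0, 0, 100], [-0.004, -0.19, 0, 0, 100], [-0.006, -0.28, 0, 0, 100], [-0.008, -0.37, 0, 0, 100], [-0.01, -0.46, 0, 0, 100], [-0.012, -0.54, 0, 0, 100], [-0.012, -0.574, 0, 0, 100]]}}

```text
t: 18.03
tcp_pos: [0.434, -0.2305, 0.1979]
tool_rot: [0.117, 0.993, -0.0, -0.001]
force: [0.7, 0.3, -0.4]
finger_gap: 1.0
```

Emit:
{"method": "move_arm", "body": {"deltas": [[0, 0, 0.01, 0, 100], [0, 0, 0.04, 0, 100], [0, 0, 0.08, 0, 100], [0, 0, 0.12, 0, 100], [0, 0, 0.15, 0, 100], [0, 0, 0.17, 0, 100], [0, 0, 0.175, 0, 100], [0, 0, 0.175, 0, 100]]}}

```text
t: 18.7
tcp_pos: [0.4345, -0.2259, 0.1284]
tool_rot: [0.115, 0.993, 0.001, -0.001]
force: [-0.6, -0.8, -0.2]
finger_gap: 0.999
```

```bash
python3 go.py .4355 -.227 .038
```

```text
t 18.7 tcp [ 0.4345 -0.2259  0.1284] units [-0.0038 -0.0024  0.2259] norm 0.226 F [-0.62 -0.83 -0.23] gap 0.999 q6 -2.05 rot [ 1.153e-01  9.933e-01  9.000e-04 -1.300e-03]
```

Emit:
{"method": "move_arm", "body": {"deltas": [[-0.002, -0.002, 0.02, 0, 100], [-0.002, -0.002, 0.06, 0, 100], [-0.002, -0.002, 0.1, 0, 100], [-0.002, -0.002, 0.14, 0, 100], [-0.002, -0.002, 0.18, 0, 100], [-0.002, -0.002, 0.21, 0, 100], [-0.002, -0.002, 0.223, 0, 100], [-0.002, -0.002, 0.225, 0, 100]]}}

```text
t: 19.37
tcp_pos: [0.4355, -0.2278, 0.0388]
tool_rot: [0.116, 0.993, 0.0, -0.0]
force: [-0.2, 0.0, -0.1]
finger_gap: 1.002
```

Emit:
{"method": "move_arm", "body": {"deltas": [[0, 0, 0, 0, 80], [0, 0, 0, 0, 70], [0, 0, 0, 0, 60], [0, 0, 0, 0, 50], [0, 0, 0, 0, 45], [0, 0, 0, 0, 40], [0, 0, 0, 0, 35], [0, 0, 0, 0, 30]]}}

```text
t: 20.03
tcp_pos: [0.4359, -0.2282, 0.0402]
tool_rot: [0.116, 0.993, -0.0, 0.0]
force: [-1.0, 0.8, 6.4]
finger_gap: 0.413
```

Emit:
{"method": "move_arm", "body": {"deltas": [[0, 0, -0.01, 0, 30], [0, 0, -0.03, 0, 30], [0, 0, -0.07, 0, 30], [0, 0, -0.12, 0, 30], [0, 0, -0.18, 0, 30], [0, 0, -0.24, 0, 30], [0, 0, -0.28, 0, 30], [0, 0, -0.3, 0, 30]]}}

```text
t: 20.7
tcp_pos: [0.4363, -0.2285, 0.162]
tool_rot: [0.116, 0.993, -0.001, 0.002]
force: [0.1, -0.7, -1.4]
finger_gap: 0.41
```

```bash
python3 go.py .6224 .128 .158
```

```text
t 20.7 tcp [ 0.4363 -0.2285  0.162 ] units [-0.2481  0.9743  0.0092] norm 1.005 F [ 0.12 -0.69 -1.43] gap 0.41 q6 -2.05 rot [ 0.1156  0.9933 -0.0011  0.0016]
```

Emit:
{"method": "move_arm", "body": {"deltas": [[-0.005, 0.02, 0, 0, 30], [-0.018, 0.07, 0, 0, 30], [-0.036, 0.14, 0, 0, 30], [-0.056, 0.22, 0, 0, 30], [-0.077, 0.3, 0, 0, 30], [-0.097, 0.38, 0, 0, 30], [-0.117, 0.46, 0, 0, 30], [-0.138, 0.54, 0, 0, 30]]}}

```text
t: 21.37
tcp_pos: [0.5384, -0.028, 0.158]
tool_rot: [0.116, 0.993, 0.0, -0.002]
force: [0.3, -0.5, -1.1]
finger_gap: 0.408
```

Emit:
{"method": "move_arm", "body": {"deltas": [[-0.02, 0.08, 0, 0, 30], [-0.041, 0.16, 0, 0, 30], [-0.061, 0.24, 0, 0, 30], [-0.08, 0.31, 0, 0, 30], [-0.094, 0.37, 0, 0, 30], [-0.104, 0.41, 0, 0, 30], [-0.11, 0.428, 0, 0, 30], [-0.111, 0.433, 0, 0, 30]]}}

```text
t: 22.03
tcp_pos: [0.6215, 0.1296, 0.158]
tool_rot: [0.115, 0.993, -0.0, -0.001]
force: [-0.2, -0.6, -1.2]
finger_gap: 0.405
```

Emit:
{"method": "move_arm", "body": {"deltas": [[0, 0, 0, 0, 30], [0, 0, 0, 0, 30], [0, 0, 0, 0, 30], [0, 0, 0, 0, 30], [0, 0, 0, 0, 30], [0, 0, 0, 0, 30], [0, 0, 0, 0, 30], [0, 0, 0, 0, 30]]}}

```text
t: 22.7
tcp_pos: [0.622, 0.1277, 0.1596]
tool_rot: [0.116, 0.993, 0.0, 0.0]
force: [0.4, 0.0, -1.4]
finger_gap: 0.412
```

```bash
python3 go.py .6224 .128 .0425; python3 loc.py 7 >/dev/null
```

```text
t 22.7 tcp [0.622  0.1277 0.1596] units [-0.0007  0.001   0.2928] norm 0.293 F [ 0.39  0.03 -1.43] gap 0.412 q6 -1.31 rot [1.158e-01 9.933e-01 0.000e+00 1.000e-04]
```

View pics/side7.png

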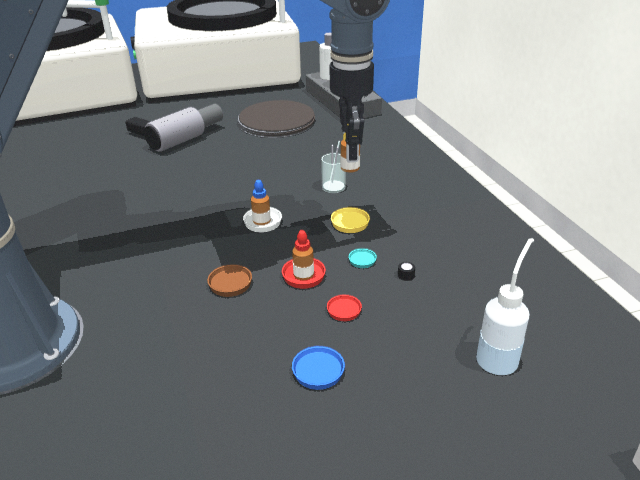

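The yellow bottle hangs upright at (350,155), above the empty yellow saucer at (350,220). I'll lower it.

Emit:
{"method": "move_arm", "body": {"deltas": [[-0.001, 0.001, 0.03, 0, 30], [-0.001, 0.001, 0.08, 0, 30], [-0.001, 0.001, 0.13, 0, 30], [-0.001, 0.001, 0.18, 0, 30], [-0.001, 0.001, 0.22, 0, 30], [-0.001, 0.001, 0.25, 0, 30], [-0.001, 0.001, 0.275, 0, 30], [-0.001, 0.001, 0.288, 0, 30]]}}

```text
t: 23.47
tcp_pos: [0.6218, 0.1282, 0.0425]
tool_rot: [0.116, 0.993, -0.0, -0.001]
force: [-0.6, 0.0, -0.8]
finger_gap: 0.415
```

Emit:
{"method": "move_arm", "body": {"deltas": [[0, 0, 0.002, 0, 30], [0, 0, 0.004, 0, 30], [0, 0, 0.006, 0, 30], [0, 0, 0.007, 0, 30], [0, 0, 0.008, 0, 30], [0, 0, 0.009, 0, 30], [0, 0, 0.009, 0, 30], [0, 0, 0.009, 0, 30]]}}

```text
t: 24.13
tcp_pos: [0.6226, 0.1282, 0.041]
tool_rot: [0.116, 0.993, 0.0, 0.0]
force: [-0.1, -0.3, -0.6]
finger_gap: 0.413
```

Emit:
{"method": "move_arm", "body": {"deltas": [[0, 0, 0.001, 0, 30], [0, 0, 0.001, 0, 30], [0, 0, 0.002, 0, 30], [0, 0, 0.002, 0, 30], [0, 0, 0.003, 0, 30], [0, 0, 0.003, 0, 30], [0, 0, 0.003, 0, 30], [0, 0, 0.003, 0, 30]]}}

```text
t: 24.8
tcp_pos: [0.6225, 0.1282, 0.0403]
tool_rot: [0.116, 0.993, -0.0, 0.0]
force: [-1.4, -0.2, 5.1]
finger_gap: 0.408
```

Emit:
{"method": "move_arm", "body": {"deltas": [[0, 0, -0.001, 0, 42], [0, 0, -0.001, 0, 46], [0, 0, -0.001, 0, 52], [0, 0, -0.001, 0, 60], [0, 0, -0.001, 0, 70], [0, 0, -0.001, 0, 80], [0, 0, -0.001, 0, 90], [0, 0, -0.001, 0, 100]]}}

```text
t: 25.47
tcp_pos: [0.6225, 0.1282, 0.0398]
tool_rot: [0.116, 0.993, -0.0, -0.0]
force: [0.0, -0.7, -0.3]
finger_gap: 0.996
```

Emit:
{"method": "move_arm", "body": {"deltas": [[0, 0, -0.02, 0, 100], [0, 0, -0.06, 0, 100], [0, 0, -0.12, 0, 100], [0, 0, -0.19, 0, 100], [0, 0, -0.26, 0, 100], [0, 0, -0.33, 0, 100], [0, 0, -0.38, 0, 100], [0, 0, -0.4, 0, 100]]}}

```text
t: 26.13
tcp_pos: [0.6244, 0.1283, 0.2044]
tool_rot: [0.116, 0.993, 0.001, 0.004]
force: [0.6, 0.7, 1.2]
finger_gap: 0.996
```

```bash
python3 go.py .4595 .1915 .2;python3 loc.py 8 | grep -E "bottle"
```

```text
t 26.13 tcp [0.6244 0.1283 0.2044] units [0.4375 0.059  0.0081] norm 0.442 F [0.59 0.68 1.18] gap 0.996 q6 -1.31 rot [1.156e-01 9.933e-01 5.000e-04 3.600e-03]
top bottle red 150 px 327.0 254.0 zmax 0.0993 rayc@.08 [ 0.4832 -0.0034] ptsmean [ 0.483  -0.0034  0.0837]
side bottle red 228 px 302.0 241.0 zmax 0.0964 rayc@.08 [ 0.482  -0.0088] ptsmean [ 0.4821 -0.0085  0.0813]
side bottle yellow 164 px 350.0 190.0 zmax 0.0957 rayc@.08 [0.6192 0.1205] ptsmean [0.6199 0.1216 0.0813]
side bottle blue 168 px 259.0 190.0 zmax 0.0955 rayc@.08 [0.4578 0.1863] ptsmean [0.4577 0.1865 0.0814]
```

View pics/side8.png

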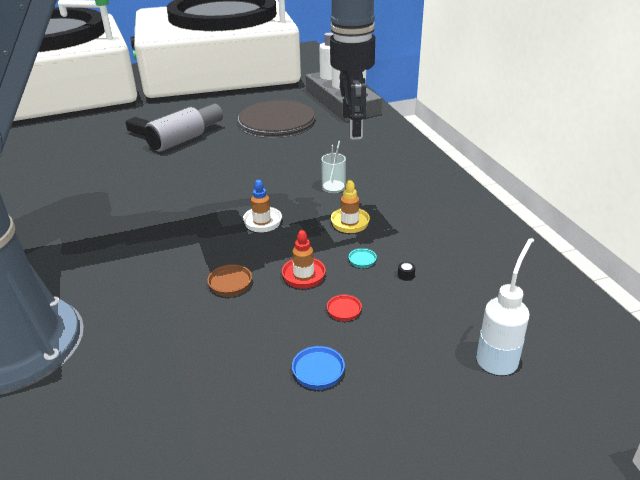

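The yellow bottle is in the yellow saucer at (350,215). Now back to the blue bottle in the white saucer.

Emit:
{"method": "move_arm", "body": {"deltas": [[0.02, 0.003, 0, 0, 100], [0.08, 0.012, 0, 0, 100], [0.16, 0.023, 0, 0, 100], [0.24, 0.034, 0, 0, 100], [0.32, 0.045, 0, 0, 100], [0.38, 0.053, 0, 0, 100], [0.42, 0.058, 0, 0, 100], [0.434, 0.06, 0, 0, 100]]}}

```text
t: 26.9
tcp_pos: [0.4536, 0.1919, 0.1979]
tool_rot: [0.115, 0.993, -0.001, -0.004]
force: [0.4, 0.1, 0.2]
finger_gap: 1.0
```

Emit:
{"method": "move_arm", "body": {"deltas": [[0, 0, 0.01, 0, 100], [0, 0, 0.04, 0, 100], [0, 0, 0.08, 0, 100], [0, 0, 0.12, 0, 100], [0, 0, 0.15, 0, 100], [0, 0, 0.17, 0, 100], [0, 0, 0.175, 0, 100], [0, 0, 0.175, 0, 100]]}}

```text
t: 27.57
tcp_pos: [0.4593, 0.1911, 0.1289]
tool_rot: [0.116, 0.993, -0.0, -0.001]
force: [1.0, -0.7, 0.9]
finger_gap: 0.997
```

```bash
python3 go.py .4595 .1915 .038
```

```text
t 27.57 tcp [0.4593 0.1911 0.1289] units [-0.0006  0.0013  0.2272] norm 0.227 F [ 1.03 -0.67  0.91] gap 0.997 q6 -1.17 rot [ 1.160e-01  9.933e-01 -2.000e-04 -7.000e-04]
```

Emit:
{"method": "move_arm", "body": {"deltas": [[0, 0.001, 0.02, 0, 100], [0, 0.001, 0.06, 0, 100], [0, 0.001, 0.1, 0, 100], [0, 0.001, 0.14, 0, 100], [0, 0.001, 0.18, 0, 100], [0, 0.001, 0.21, 0, 100], [0, 0.001, 0.224, 0, 100], [0, 0.001, 0.227, 0, 100]]}}

```text
t: 28.23
tcp_pos: [0.459, 0.1918, 0.0384]
tool_rot: [0.116, 0.993, -0.0, -0.0]
force: [-0.7, 0.8, 0.0]
finger_gap: 1.001
```

Emit:
{"method": "move_arm", "body": {"deltas": [[0, 0, 0, 0, 80], [0, 0, 0, 0, 70], [0, 0, 0, 0, 60], [0, 0, 0, 0, 50], [0, 0, 0, 0, 45], [0, 0, 0, 0, 40], [0, 0, 0, 0, 35], [0, 0, 0, 0, 30]]}}

```text
t: 28.9
tcp_pos: [0.4595, 0.1919, 0.0398]
tool_rot: [0.116, 0.993, 0.0, 0.001]
force: [-0.6, -0.1, 6.0]
finger_gap: 0.408
```

Emit:
{"method": "move_arm", "body": {"deltas": [[0, 0, -0.01, 0, 30], [0, 0, -0.03, 0, 30], [0, 0, -0.07, 0, 30], [0, 0, -0.12, 0, 30], [0, 0, -0.18, 0, 30], [0, 0, -0.24, 0, 30], [0, 0, -0.28, 0, 30], [0, 0, -0.3, 0, 30]]}}

```text
t: 29.57
tcp_pos: [0.46, 0.1921, 0.1616]
tool_rot: [0.116, 0.993, 0.001, 0.002]
force: [0.4, -0.2, -0.7]
finger_gap: 0.408
```

```bash
python3 go.py .4347 -.225 .158
```

```text
t 29.57 tcp [0.46   0.1921 0.1616] units [-0.1778 -1.0294  0.0081] norm 1.045 F [ 0.44 -0.15 -0.72] gap 0.408 q6 -1.17 rot [1.156e-01 9.933e-01 6.000e-04 1.900e-03]
```

Emit:
{"method": "move_arm", "body": {"deltas": [[-0.003, -0.02, -0.01, 0, 30], [-0.012, -0.07, -0.02, 0, 30], [-0.024, -0.14, -0.03, 0, 30], [-0.038, -0.22, -0.03, 0, 30], [-0.052, -0.3, -0.03, 0, 30], [-0.066, -0.38, -0.03, 0, 30], [-0.079, -0.46, -0.03, 0, 30], [-0.093, -0.54, -0.03, 0, 30]]}}

```text
t: 30.23
tcp_pos: [0.4442, -0.0285, 0.1703]
tool_rot: [0.116, 0.993, 0.0, -0.001]
force: [0.6, -0.5, -0.2]
finger_gap: 0.411
```

Emit:
{"method": "move_arm", "body": {"deltas": [[-0.014, -0.08, 0, 0, 30], [-0.028, -0.16, 0, 0, 30], [-0.042, -0.24, 0, 0, 30], [-0.055, -0.32, 0, 0, 30], [-0.067, -0.39, 0, 0, 30], [-0.077, -0.45, 0, 0, 30], [-0.083, -0.48, 0, 0, 30], [-0.085, -0.489, 0, 0, 30]]}}

```text
t: 30.9
tcp_pos: [0.4333, -0.2272, 0.1704]
tool_rot: [0.117, 0.993, 0.0, -0.0]
force: [0.4, 0.5, -0.4]
finger_gap: 0.407
```

Emit:
{"method": "move_arm", "body": {"deltas": [[0, 0, 0, 0, 30], [0, 0, 0, 0, 30], [0, 0, 0, 0, 30], [0, 0, 0, 0, 30], [0, 0, 0, 0, 30], [0, 0, 0, 0, 30], [0, 0, 0, 0, 30], [0, 0, 0, 0, 30]]}}

```text
t: 31.57
tcp_pos: [0.4339, -0.2248, 0.1712]
tool_rot: [0.115, 0.993, -0.0, 0.0]
force: [0.0, -0.5, -1.5]
finger_gap: 0.408
```

```bash
python3 go.py .4347 -.225 .0425; python3 loc.py 9 >/dev/null
```

```text
t 31.57 tcp [ 0.4339 -0.2248  0.1712] units [-1.900e-03  1.000e-04  3.218e-01] norm 0.322 F [ 0.05 -0.5  -1.53] gap 0.408 q6 -2.05 rot [ 0.1154  0.9933 -0.      0.    ]
```

View pics/side9.png

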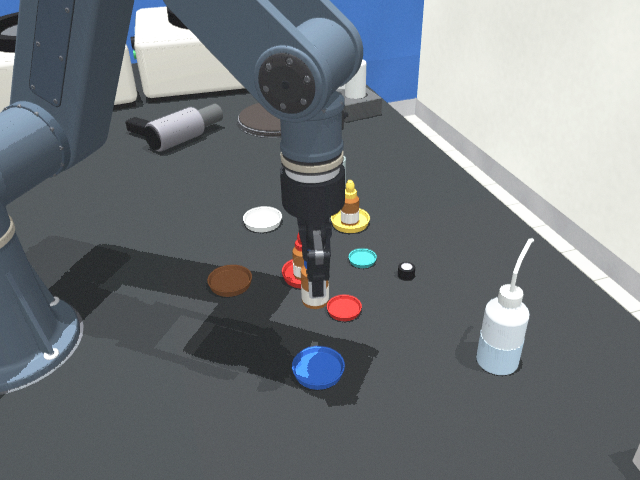

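The blue bottle is upright at (315,290), above the blue saucer at (318,368), and the white saucer at (262,219) is empty.

Emit:
{"method": "move_arm", "body": {"deltas": [[-0.002, 0, 0.03, 0, 30], [-0.002, 0, 0.08, 0, 30], [-0.002, 0, 0.14, 0, 30], [-0.002, 0, 0.2, 0, 30], [-0.002, 0, 0.25, 0, 30], [-0.002, 0, 0.285, 0, 30], [-0.002, 0, 0.305, 0, 30], [-0.002, 0, 0.318, 0, 30]]}}

```text
t: 32.33
tcp_pos: [0.4344, -0.2252, 0.0429]
tool_rot: [0.116, 0.993, 0.0, -0.001]
force: [0.1, 0.3, -0.2]
finger_gap: 0.411
```

Emit:
{"method": "move_arm", "body": {"deltas": [[0, 0, 0.002, 0, 30], [0, 0, 0.004, 0, 30], [0, 0, 0.005, 0, 30], [0, 0, 0.006, 0, 30], [0, 0, 0.007, 0, 30], [0, 0, 0.008, 0, 30], [0, 0, 0.008, 0, 30], [0, 0, 0.008, 0, 30]]}}

```text
t: 33.0
tcp_pos: [0.4347, -0.2253, 0.0409]
tool_rot: [0.116, 0.993, -0.0, 0.0]
force: [-0.2, -0.7, -0.9]
finger_gap: 0.41
```

Emit:
{"method": "move_arm", "body": {"deltas": [[0, 0, 0.001, 0, 30], [0, 0, 0.001, 0, 30], [0, 0, 0.002, 0, 30], [0, 0, 0.002, 0, 30], [0, 0, 0.003, 0, 30], [0, 0, 0.003, 0, 30], [0, 0, 0.004, 0, 30], [0, 0, 0.004, 0, 30]]}}

```text
t: 33.67
tcp_pos: [0.4346, -0.2253, 0.0398]
tool_rot: [0.116, 0.993, -0.0, 0.0]
force: [-1.0, 0.9, 6.8]
finger_gap: 0.41
```

Contact. I'll release, rise, then swing clear so the top camera sees everything.

Emit:
{"method": "move_arm", "body": {"deltas": [[0, 0, -0.001, 0, 42], [0, 0, -0.001, 0, 46], [0, 0, -0.001, 0, 52], [0, 0, -0.001, 0, 60], [0, 0, -0.001, 0, 70], [0, 0, -0.001, 0, 80], [0, 0, -0.001, 0, 90], [0, 0, -0.001, 0, 100]]}}

```text
t: 34.33
tcp_pos: [0.4346, -0.2253, 0.0394]
tool_rot: [0.116, 0.993, 0.0, -0.0]
force: [1.5, -0.4, -0.2]
finger_gap: 0.992
```

Emit:
{"method": "move_arm", "body": {"deltas": [[0, 0, -0.02, 0, 100], [0, 0, -0.06, 0, 100], [0, 0, -0.12, 0, 100], [0, 0, -0.19, 0, 100], [0, 0, -0.26, 0, 100], [0, 0, -0.33, 0, 100], [0, 0, -0.41, 0, 100], [0, 0, -0.48, 0, 100]]}}

```text
t: 35.0
tcp_pos: [0.4344, -0.225, 0.2339]
tool_rot: [0.116, 0.993, -0.0, 0.0]
force: [0.3, -1.4, 0.6]
finger_gap: 0.999
```

Emit:
{"method": "move_arm", "body": {"deltas": [[0.015, -0.04, 0, 0, 100], [0.03, -0.08, 0, 0, 100], [0.05, -0.13, 0, 0, 100], [0.07, -0.18, 0, 0, 100], [0.1, -0.25, 0, 0, 100], [0.13, -0.31, 0, 0, 100], [0.15, -0.36, 0, 0, 100], [0.16, -0.4, 0, 0, 100]]}}

```text
t: 35.67
tcp_pos: [0.334, -0.3672, 0.2321]
tool_rot: [0.116, 0.993, -0.0, -0.0]
force: [-0.3, -0.2, -0.9]
finger_gap: 0.996
```

```bash
python3 go.py .4347 -.225 .2;python3 loc.py 10
```

```text
t 35.67 tcp [ 0.334  -0.3672  0.2321] units [-0.1627  0.4041  0.08  ] norm 0.443 F [-0.34 -0.2  -0.85] gap 0.996 q6 -2.4 rot [ 1.163e-01  9.932e-01 -1.000e-04 -2.000e-04]
top saucer red px [384. 237.] xy 0.5174 -0.112 D 0.0579
top saucer red px [325. 255.] xy 0.4834 -0.0023 D 0.0783
top bottle red 148 px 327.0 254.0 zmax 0.098 rayc@.08 [ 0.4834 -0.0034] ptsmean [ 0.4831 -0.0034  0.0836]
top saucer yellow px [257. 183.] xy 0.6224 0.128 D 0.0788
top bottle yellow 167 px 253.0 177.0 zmax 0.0981 rayc@.08 [0.6197 0.1266] ptsmean [0.6196 0.1264 0.0831]
top saucer blue px [443. 281.] xy 0.4347 -0.225 D 0.0789
top bottle blue 145 px 453.0 282.0 zmax 0.0986 rayc@.08 [ 0.434  -0.2236] ptsmean [ 0.4339 -0.2231  0.0841]
top saucer white px [221. 268.] xy 0.46 0.192 D 0.0784
side saucer red px [303. 275.] xy 0.4815 -0.0098 D 0.0876
side saucer red px [344. 307.] xy 0.5142 -0.1206 D 0.0638
side bottle red 186 px 303.0 241.0 zmax 0.0981 rayc@.08 [ 0.484  -0.0087] ptsmean [ 0.4835 -0.0097  0.0821]
side bottle yellow 123 px 350.0 191.0 zmax 0.0965 rayc@.08 [0.6194 0.1204] ptsmean [0.6196 0.1215 0.0805]
side saucer blue px [318. 371.] xy 0.433 -0.2297 D 0.0841
side bottle blue 325 px 317.0 334.0 zmax 0.0967 rayc@.08 [ 0.432  -0.2309] ptsmean [ 0.4319 -0.2309  0.0815]
side saucer white px [334. 184.] xy 0.6409 0.2645 D 0.071
side saucer white px [303. 272.] xy 0.483 -0.0031 D 0.0421
side saucer white px [318. 369.] xy 0.4333 -0.2278 D 0.0379
```

View pics/side10.png

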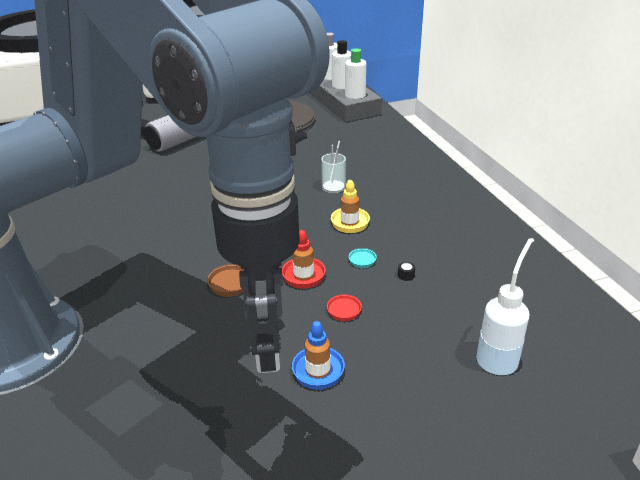

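View pics/top10.png

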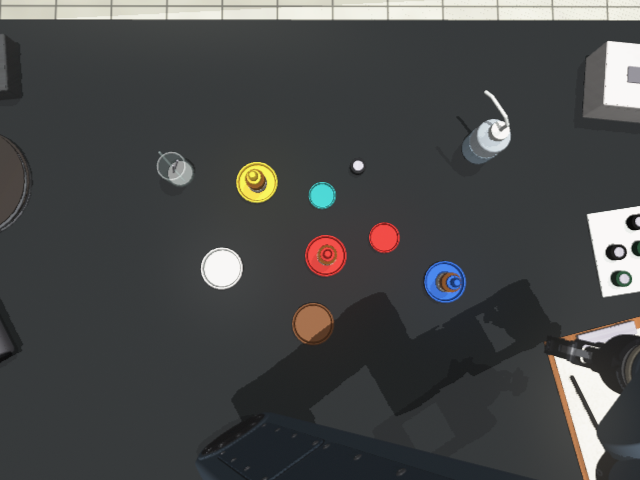

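The top view shows all three bottles upright in their own saucers:
- yellow at (257,182)
- red at (326,255)
- blue at (445,282)

The white saucer (222,268) is empty. The beaker (175,167), specimen (358,166) and wash bottle (487,140) are where they started, and the gripper is clear. I'll let the arm settle with one idle call and hand in.

Emit:
{"method": "move_arm", "body": {"deltas": [[0, 0, 0, 0, 100], [0, 0, 0, 0, 100], [0, 0, 0, 0, 100], [0, 0, 0, 0, 100], [0, 0, 0, 0, 100], [0, 0, 0, 0, 100], [0, 0, 0, 0, 100], [0, 0, 0, 0, 100]]}}

```text
t: 36.43
tcp_pos: [0.3357, -0.3661, 0.2315]
tool_rot: [0.115, 0.993, 0.0, -0.0]
force: [0.7, 0.5, -0.0]
finger_gap: 1.001
```

```bash
python3 -c "
from station import manip
print(manip.sign_off())"
```

```text
the job is handed in; nothing more can be done
None
```

All three dropper bottles now stand in the saucers of their own bulb colours, and the white saucer is empty. I parked blue in the white saucer, moved red to the large red saucer and yellow to the yellow one, then blue to the blue one. It took 36 s of the 96 s allowed. I lowered each bottle until it touched the saucer floor (at most about 10 N measured) before opening the gripper.

- **Placement:** in the last top view each bulb is within about 3 mm of its saucer's centre and the bottles look upright. The bulb tops read 97 to 99 mm, where 96 mm is expected.
- **Bystanders:** by eye in that view, the beaker, wash bottle and specimen had not moved. I did not measure them.
- **Disagreement:** the side camera puts the bulbs 5 to 8 mm nearer to itself in y than the top camera. It showed the same offset before I moved anything, so I took it as measurement bias. Even if it were real, the bottles would be inside the rims.

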